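# Raise the ladder-lock shelf to its second rung and stand the bottle on it

### The arm

A 6-joint arm with a two-finger parallel gripper is mounted at the origin on a cart in front of the work surface, level with it; the furniture and walls round the work are solid. World frame = base frame: x ahead of the robot, y to its left, z up, the work surface at z = 0. Lengths are in m, angles in rad, forces in N, time in s.
With the tool pointing down it reaches from about 0.425 to 0.95 m from the base axis. Payload 3.5 kg.
Tool frame: the origin (TCP) lies midway between the tips of the shut fingers; the grasp point (between the pads) lies 19 mm behind it; z points along the fingers, y is the line along which they close (so a half turn about z gives the same grasp; the last joint's range is limited). The gripper opens to 85 mm and grips with 20 to 120 N. Pads are 22 mm wide; open, the fingers measure 114 mm over their backs; the gripper's body (76 mm by 85 mm) begins 54 mm behind the grasp point. The pads swing forward as they close: fully open they stand 13 mm farther back than shut.
Start: joints at [1.063, 0.286, 1.577, -0, 1.279, -0.15], TCP at [0.236, 0.632, 0.231] pointing down, gripper open.
Joint ranges: [-2.77, 2.77], [-0.9, 2.22], [0.21, 2.48], [-1.53, 4.67], [0.24, 2.81], [-2.84, 2.84]. Speed limits (rad/s): [2.79, 2.79, 3.14, 3.14, 3.14, 3.14].

### API

Orientations are given as a unit quaternion [x, y, z, w].
In Python, from plant import ctrl gives the robot as it stands.
- The arm moves only by the tool send_rows, never from a script. Its argument "series" is a list that holds one entry, the list of rows, each a list of 7 numbers: the shift along the tool's x, y, z in cm, then the turn, a rotation vector about the tool's x, y, z in rad, then the opening, from -1 (shut) to 1 (fully open). In form: [[[x, y, z, rx, ry, rz, jaw], ...]]. A call has 1 to 10 rows; each row shifts and turns the commanded pose from where the row before left it, along the tool's axes as they then stand; what a row does not reach is not made up. A row lasts 1/8 s, in which the tool goes at most 62.5 mm and 10.7 degrees, less where a joint would pass 70% of its speed; a pose out of reach is approached as far as the arm can. A call is refused whole if a number of a shift passes 6.25 or a number of a turn 0.188, either way. A call with a gripper value outside its range is refused whole. The fingers move at their own pace and stop on an object; "force" is the grip in N (left out, the last holds). Time passes only in rows, so rows that do not move let the fingers close. It gives the time, the measured TCP pose, the force, the opening and the grip force at its end, in the units of the state.
- ctrl.get_state(): the state, without advancing time (a new reading comes with each control period).
- ctrl.read_camera(name): name is "scene" or "top"; returns a dict with "img" (400x640x3 uint8, red, green, blue), "fx", "fy", "cx", "cy" (pixels), "k1" (the pictures are not rectified: a ray, as slopes to the right and down, at radius r is drawn at 1 + k1 r^2 times it, then the intrinsics apply), "R" (3x3) and "t" (3): a world point X has camera coordinates R X + t. Camera axes: x right, y down, z forward; pixel columns grow to the right and rows downward; lengths in m; the calibration is good to about 2 mm. A picture is of the moment at which its call begins. There is no depth.
- ctrl.sign_off(): hands the job in; it is judged then, once.
The state is a dict: "time": time; "qpos": joint angles; "dq": joint speeds; "joint_efforts": joint torques, N m; "eef_pos": TCP position; "tcp_rot": TCP orientation; "contact_force": force on the tool from outside, world axes, zero at the start; "wrist_torque": the same for the moment, N m; "opening": opening from 0.0 (shut) to 1.0 (fully open); "finger_force": force on a finger pad.
Only numpy, scipy, OpenCV 4.12 (cv2) and the standard library are available. Lean on these libraries where they do the work, as an engineer would, in place of code of your own. Each camera call takes 0.05 s, during which the arm holds its last target. There are 200 camera calls.

### The job

The shelf of the ladder-lock stand is down on its bottom stop: raise it (it has a grip plate at the front) until its gravity pawl has clicked past the second rung from the bottom, lower it gently until the pawl sits on that rung and carries the shelf, and let go; never let the shelf drop, and never force the pawl down hard on a rung. Then take the small bottle that stands loose beside the flask and the beaker, and stand it upright and gently in the middle of the locked shelf, leaving the other things where they are.

Things in the scene. Friction and masses are not known exactly. Their poses are not given: they have to be found in the camera images.
- stand: Ladder-lock stand, heavy, fixed. Steel base 205 x 176 mm, 16 mm high; two 20 mm aluminium uprights 70 mm behind the origin, 58 mm to each side, black bridge on top (300 mm high). Three 10 mm round rungs between them, 50 mm apart. Their rack is clamped through slotted holes: its height differs by up to +-14 mm, not measured. Origin under the base's centre; x from tray to uprights, z up.
- shelf (a joint): Height (m) of the sliding shelf over its bottom stop: starts at 0, top stop 0.165. Runs freely; 0.5 to 0.8 kg, falls unless carried. Resting on rung 1, 2 or 3 it reads 0.036, 0.086 or 0.136, all shifted by the rack's unknown +-0.014: feel the landing. Lifted about 20 mm above a seat, the pawl clicks over that rung and, lowered, lands on it; it can then not go below that rung again.
- shelf_grip (a point): Centre of the top edge of the shelf's front grip: a plain upright black plate 14 mm thick along the stand's x, 64 mm wide along its y, standing 58 mm above the tray at its front edge, with no opening or undercut. 110 mm above the bench when the shelf is down; moves with the shelf. Pinch it from above across the 14 mm.
- shelf_middle (a point): Point on the tray surface where the bottle belongs: 54 mm behind the grip's centre plane, 58 mm below the grip's top edge, 52 mm above the bench when the shelf is down; moves with the shelf. The tray is a flat plate 112 mm (stand x) by 148 mm (stand y) with 8 mm lips at both sides and the back.
- pawl: Gravity pawl on the shelf between the uprights: steel nose 36 mm wide, 8 mm thick, reaching 30 mm from the pivot to the rungs; round counterweight 19 mm in front. Origin on the pivot, 36 mm above the tray and 58 mm behind shelf_middle. At rest its x axis (nose) is level; it turns only nose-down (pitch up to 1.3 rad) and is stopped nose-up, so on a rung it carries the shelf.
- bottle: The small bottle: closed, clear, body 54 mm in diameter, 128 mm high; screw cap 36 mm in diameter from 104 to 126 mm height, by which it may be picked from above; 0.14 to 0.28 kg. Origin: centre of its underside, z up. It stands in front of the low instrument with the keypad, near the flask and the beaker; the bottles behind the instruments stay there.
- flask_s: Conical flask with bung, 72 mm across, 101 mm high, a bystander. Origin: centre of its underside.
- beaker: Empty glass beaker, 58 mm across, 70 mm high, a bystander. Origin: centre of its underside.
- jar: Small screw jar, 49 mm across, 50 mm high, a bystander. Origin: centre of its underside.
- timer_b: Flat count-down timer, 66 x 66 x 19 mm, a bystander. Origin: centre of its underside.
Not all that is in view belongs to the job. Leave any yellow look-alike of the bottle alone.

How it is judged:
On the way:
1. the pawl rests on the second rung and carries the shelf, still empty, and the fingers are off the stand (value of joint shelf between 0.069 and 0.103 m and contact force between pawl and anything else above 3 N and contact force between each of the fingers, bottle and stand below 0.2 N), for 0.2 s.
At the end, for the whole second after the job is handed in: The pawl rests on the second rung and carries the shelf (shelf joint between 0.069 and 0.103, pawl loaded with more than 3 N, shelf at rest); the bottle stands on the tray, upright within 0.08 rad, its underside's centre within 25 mm of shelf_middle, at rest; the fingers touch neither (value of joint shelf between 0.069 and 0.103 m and contact force between pawl and anything else above 3 N and velocity of joint shelf between -0.01 and 0.01 m/s and horizontal distance between bottle and shelf_middle below 0.025 m and distance between bottle and shelf_middle below 0.027 m and angle between bottle's own z axis and vertical below 0.08 rad and linear speed of bottle below 0.02 m/s and contact force between bottle and stand above 0.8 N and contact force between the fingers and bottle below 0.2 N and contact force between the fingers and stand below 0.2 N).
It fails at once if the shelf drops (moves down faster than 0.15 m/s) (velocity of joint shelf below -0.15 m/s).
It fails at once if the pawl is forced with more than 20 N against a rung while the shelf is empty (contact force between pawl and anything else above 20 N and contact force between bottle and stand below 0.2 N).
It fails at once if the bottle is set down hard on the shelf (more than 25 N) (contact force between bottle and stand above 25 N).
It fails at once if the bottle is knocked over (angle between bottle's own z axis and vertical above 0.6 rad).
It fails at once if another thing (flask, beaker, jar or timer) is pushed away by more than 20 mm (distance of any of flask_s, beaker, jar, timer_b from where it was at the start of the episode above 0.02 m).
It also fails if it takes over 64 s, if anything falls off the work surface, if the arm or the gripper's body presses on something with over 40 N, if the wrist force passes 120 N, or if a joint passes its speed limit or range.

## Working session

There is one attempt and no reset: what is moved stays moved. The work goes in short steps, Python scripts to look and compute and a tool call to move; the robot and the scene stay as the last step left them, time stands still between calls to the robot, and variables do not carry over. Pictures are saved under pics/ and viewed, at most 12 in all, crops included, and the job is handed in when it is done.

Besides the shell and the picture viewer there is one more tool, called as name([rows], argument=value, ...), one row to a line, values as JSON. send_rows: Moves the arm, as the interface text tells. Its arguments: {"type":"object","properties":{"series":{"type":"array"},"force":{"type":"number"}},"required":["series"]}

```bash
mkdir -p pics; cat > h.py <<'E'
import numpy as np, cv2
from plant import ctrl
def shot(n,f):
    c=ctrl.read_camera(n); cv2.imwrite('pics/'+f,c['img'][:,:,::-1]); 
    np.savez('cam_'+n,**{k:np.array(v) for k,v in c.items() if k!='img'}); return c
def proj(n,X):
    c=np.load(f'cam_{n}.npz'); p=c['R']@np.array(X)+c['t']; s=p[:2]/p[2]; s=s*(1+c['k1']*(s@s))
    return np.array([c['fx']*s[0]+c['cx'],c['fy']*s[1]+c['cy']])
def onplane(n,u,v,z):
    c=np.load(f'cam_{n}.npz'); d=np.array([(u-c['cx'])/c['fx'],(v-c['cy'])/c['fy']]); s=d.copy()
    for _ in range(20): s=d/(1+c['k1']*(s@s))
    r=c['R'].T@np.array([*s,1.]); o=-c['R'].T@c['t']
    return o+r*(z-o[2])/r[2]
E
python3 - <<'E'
from h import *
for n in('scene','top'):
    c=shot(n,n+'0.png'); print(n,-c['R'].T@c['t'],c['fx'],c['k1'])
print(ctrl.get_state())
E
```

```text
scene [-0.18954872 -0.45273694  1.18470911] 466.9866304173621 -0.09085759411609694
top [0.46099895 0.0056423  1.12614668] 383.8706396514111 0.018100347209994136
{'time': 0.1, 'qpos': array([ 1.06301259e+00,  2.87142252e-01,  1.57804098e+00, -1.13802140e-05,
        1.27857728e+00, -1.50013156e-01]), 'dq': array([ 8.41643115e-05, -2.34562612e-03, -1.77466506e-03, -1.25835164e-03,
        1.47913663e-03,  1.22349905e-03]), 'joint_efforts': array([ 3.45040498e-04, -4.07295585e+01, -2.93698883e+01, -1.37223133e-04,
        3.40501261e-03, -2.57022657e-05]), 'eef_pos': array([0.2360677 , 0.63174117, 0.23003641]), 'tcp_rot': array([ 1.77931040e-01,  9.84042362e-01, -1.02758752e-03, -3.44954398e-04]), 'contact_force': array([-0.21698299,  0.31785712,  0.51081798]), 'wrist_torque': array([-0.01589627,  0.06026796, -0.00495802]), 'finger_force': 0.0, 'opening': 0.9995562838041224}
```

View pics/scene0.png

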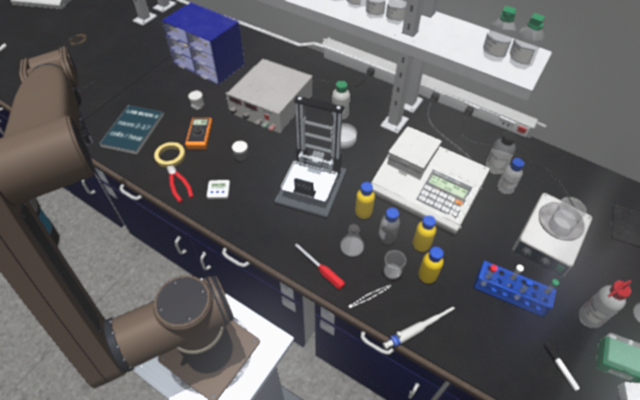

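View pics/top0.png

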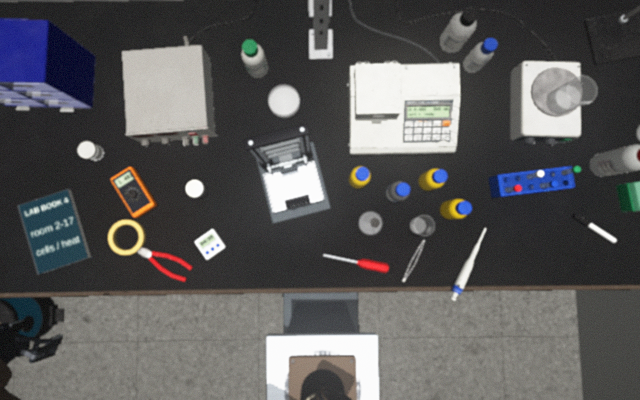

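The top view shows the stand at about (292,178) with its tray towards the robot. The clear bottle with the blue cap is at about (398,190), with yellow look-alikes at (360,177), (433,179) and (456,209), the flask at (370,222) and the beaker at (423,225).

```bash
python3 - <<'E'
import cv2,numpy as np
a=cv2.imread('pics/top0.png')[120:245,240:400]; b=cv2.imread('pics/top0.png')[150:245,340:480]
a=cv2.resize(a,None,fx=5,fy=4.8 if 0 else 4.8,interpolation=cv2.INTER_CUBIC)
cv2.imwrite('pics/a.png',a)
s=cv2.imread('pics/scene0.png')[85:285,270:450]
s=cv2.resize(s,None,fx=3,fy=3,interpolation=cv2.INTER_CUBIC); cv2.imwrite('pics/s.png',s)
b=cv2.resize(b,None,fx=5,fy=5,interpolation=cv2.INTER_CUBIC); cv2.imwrite('pics/b.png',b)
E
```

```text
(no output)
```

View pics/a.png

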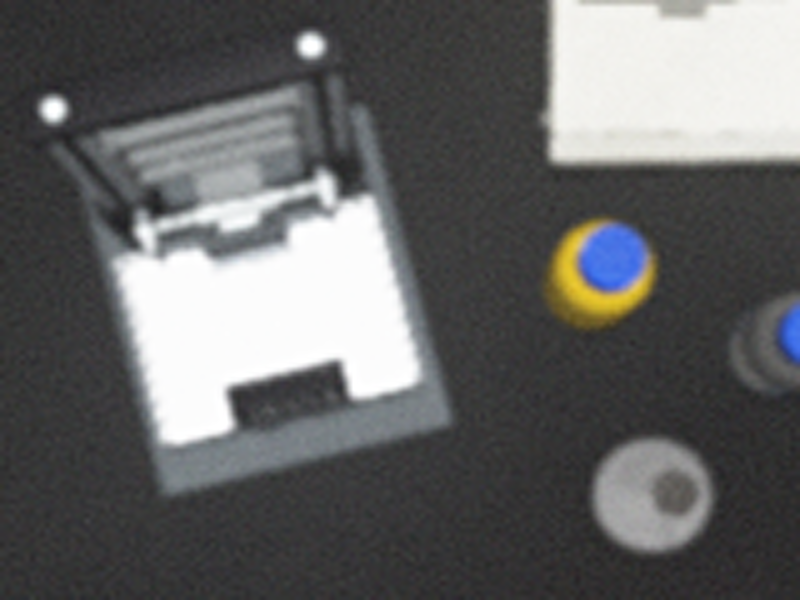

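View pics/s.png

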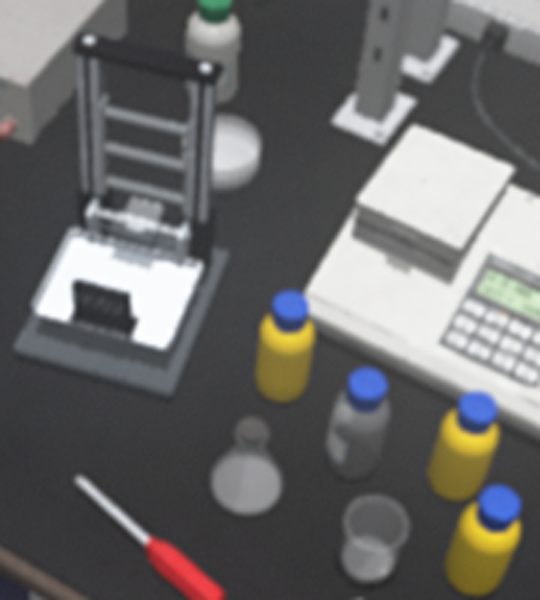

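View pics/b.png

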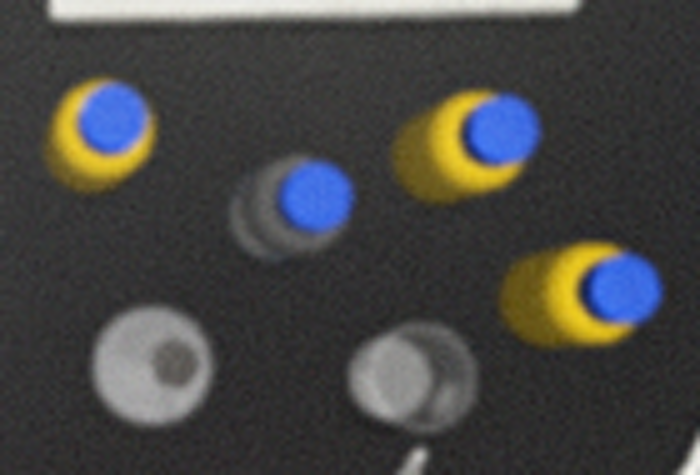

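```bash
python3 - <<'E'
from h import *
from scipy.optimize import least_squares
def A(x,y):return(240+(x+.5)/5-.5,120+(y+.5)/4.8-.5)
def B(x,y):return(340+(x+.5)/5-.5,150+(y+.5)/5-.5)
def S(x,y):return(270+(x+.5)/3-.5,85+(y+.5)/3-.5)
L=[]
def P(n,o):print(n,o.round(4))
fl=onplane('top',*A(163,494),.016);fr=onplane('top',*A(452,424),.016);P('fl',fl);P('fr',fr)
ul=onplane('top',*A(54,109),.3);ur=onplane('top',*A(311,45),.3);P('ul',ul);P('ur',ur)
gl=onplane('top',*A(228,388),.11);gr=onplane('top',*A(342,362),.11);P('gl',gl);P('gr',gr)
sfl=onplane('scene',*S(17,346),.016);sfr=onplane('scene',*S(171,392),.016);P('sfl',sfl);P('sfr',sfr)
P('sul',onplane('scene',*S(88,41),.3));P('sur',onplane('scene',*S(208,69),.3))
P('sgl',onplane('scene',*S(75,284),.11));P('sgr',onplane('scene',*S(130,300),.11))
obs=[('top',A(163,494),[-1,1,.016]),('top',A(452,424),[-1,-1,.016]),('scene',S(17,346),[-1,1,.016]),('scene',S(171,392),[-1,-1,.016]),('top',A(54,109),[9,1,.3]),('top',A(311,45),[9,-1,.3]),('scene',S(88,41),[9,1,.3]),('scene',S(208,69),[9,-1,.3])]
def res(p):
    r=[];c,s=np.cos(p[2]),np.sin(p[2])
    for n,uv,(a,b,z) in obs:
        lx,ly=(.07,.058*b) if a==9 else (-p[3]/2,p[4]/2*b)
        r+=list(proj(n,[p[0]+c*lx-s*ly,p[1]+s*lx+c*ly,z])-uv)
    return r
for d in((.205,.176),(.176,.205)):
    f=least_squares(lambda p:res([*p,*d]),[.5,.08,.2]);print(d,f.x.round(4),f.cost,np.round(f.fun,1))
for n,uv in(('top',B(317,196)),('scene',S(367,381)),):P('cap '+n,onplane(n,*uv,.127))
P('flask',onplane('top',*B(152,366),.0));P('flask bung',onplane('top',*B(176,362),.1));P('beaker bottom',onplane('top',*B(392,376),.0));P('beaker top',onplane('top',*B(420,376),.07))
P('yel',onplane('top',*B(114,118),.127));P('yel2',onplane('top',*B(503,129),.127));P('yel3',onplane('top',*B(622,288),.127))
E
```

```text
fl [0.4758 0.1385 0.016 ]
fr [ 0.5155 -0.0292  0.016 ]
ul [0.6474 0.1507 0.3   ]
ur [0.675  0.0383 0.3   ]
gl [0.5326 0.0923 0.11  ]
gr [0.5461 0.0316 0.11  ]
sfl [0.4781 0.1349 0.016 ]
sfr [ 0.5161 -0.0313  0.016 ]
sul [0.6468 0.1504 0.3   ]
sur [0.6754 0.034  0.3   ]
sgl [0.5182 0.0848 0.11  ]
sgr [0.5309 0.0277 0.11  ]
(0.205, 0.176) [0.5944 0.0774 0.2379] 3.594487792243767 [-0.1  0.6  1.1 -0.1 -1.8  0.3  0.2  0.3  0.2 -0.6  0.3 -0.5  0.4 -0.4
 -0.9 -0.6]
(0.176, 0.205) [0.5886 0.0762 0.2296] 77.46468282603958 [-6.  -1.2  4.9 -3.8 -5.1 -3.2  5.2 -0.5  1.   1.7  1.2  2.3 -0.1  0.9
 -1.5  0.9]
cap top [ 0.5571 -0.2167  0.127 ]
cap scene [ 0.5588 -0.2177  0.127 ]
flask [ 0.471  -0.1459  0.    ]
flask bung [ 0.472  -0.1452  0.1   ]
beaker bottom [ 0.4631 -0.2854  0.    ]
beaker top [ 0.4628 -0.2826  0.07  ]
yel [ 0.5997 -0.112   0.127 ]
yel2 [ 0.5906 -0.3143  0.127 ]
yel3 [ 0.5067 -0.3726  0.127 ]
```

The fit puts the stand at (0.594, 0.077) with yaw 0.238, so the grip is at about (0.531, 0.062). The bottle is at (0.558, -0.217). I'll move above the grip first.

send_rows([
  [[-3.7, -3.3, 0, 0, 0, 0, 1], [-4, -3.6, 0, 0, 0, 0, 1], [-4, -3.6, 0, 0, 0, 0, 1], [-4, -3.6, 0, 0, 0, 0, 1], [-4, -3.6, 0, 0, 0, 0, 1], [-4, -3.6, 0, 0, 0, 0, 1], [-4, -3.6, 0, 0, 0, 0, 1], [-4, -3.6, 0, 0, 0, 0, 1], [-4, -3.6, 0, 0, 0, 0, 1], [-4, -3.6, 0, 0, 0, 0, 1]],
])

```text
time: 1.35
eef_pos: [0.4834, 0.1571, 0.231]
tcp_rot: [0.178, 0.984, -0.0, -0.0]
contact_force: [0.6, 0.7, 0.8]
opening: 0.999
finger_force: 0.0
```

send_rows([
  [[-4, -3.6, 0, 0, 0, 0, 1], [-3.9, -3.8, 0, 0, 0, 0, 1], [0, 0, 0, 0, 0, 0.162, 1], [0, 0, 0, 0, 0, 0.162, 1], [0, 0, 0, 0, 0, 0.162, 1], [0, 0, 0, 0, 0, 0.162, 1], [0, 0, 0, 0, 0, 0.162, 1], [0, 0, 0, 0, 0, 0.162, 1], [0, 0, 0, 0, 0, 0, 1], [0, 0, 0, 0, 0, 0, 1]],
])

```text
time: 2.6
eef_pos: [0.5311, 0.0619, 0.2311]
tcp_rot: [0.616, 0.788, -0.0, -0.0]
contact_force: [0.2, 0.5, 0.2]
opening: 0.999
finger_force: 0.0
```

```bash
cat >> h.py <<'E'
from scipy.spatial.transform import Rotation as Ro
def delta(xyz,yaw_y=None):
    s=ctrl.get_state(); R=Ro.from_quat(s['tcp_rot']).as_matrix()
    print('t',s['time'],'pos',s['eef_pos'].round(4),'q6',s['qpos'][5].round(3),'F',s['contact_force'].round(2),'open',round(s['opening'],3),'ff',round(s['finger_force'],1))
    print('tool delta cm',(R.T@(np.array(xyz)-s['eef_pos'])*100).round(2),'zaxis',R[:,2].round(4))
    y=np.arctan2(R[1,1],R[0,1]); print('yaw_y',y.round(4))
    if yaw_y is not None: print('turn about tool z',-(yaw_y-y))
E
python3 - <<'E'
from h import *
delta([.5312,.0621,.076],.238)
c=shot('top','top1.png'); s=shot('scene','sc1.png')
a=cv2.imread('pics/top1.png')[120:245,220:360]; b=cv2.imread('pics/sc1.png')[85:235,250:400]
cv2.imwrite('pics/c1.png',np.hstack([cv2.resize(a,(420,375),interpolation=cv2.INTER_CUBIC),cv2.resize(b,(375,375),interpolation=cv2.INTER_CUBIC)]))
E
```

```text
t 2.6 pos [0.5311 0.0619 0.2311] q6 -0.317 F [0.22 0.45 0.17] open 0.999 ff 0.0
tool delta cm [ 0.02  0.02 15.51] zaxis [-5.e-04  1.e-04 -1.e+00]
yaw_y 0.2433
turn about tool z 0.00527297986287259
```

View pics/c1.png

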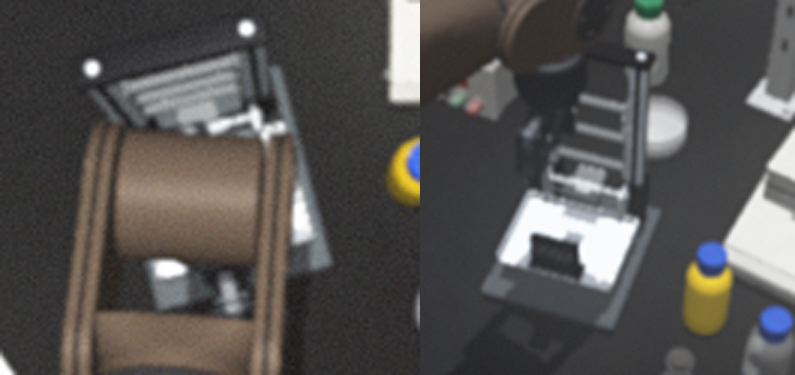

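Both views show the gripper centred over the plate, and the shelf is down. Next I descend and grip.

send_rows([
  [[0, 0, 3, 0, 0, 0, 1], [0, 0, 3, 0, 0, 0, 1], [0, 0, 3, 0, 0, 0, 1], [0, 0, 3, 0, 0, 0, 1], [0, 0, 2, 0, 0, 0, 1], [0, 0, 1.4, 0, 0, 0, 1], [0, 0, 0, 0, 0, 0, 1]],
])

```text
time: 3.58
eef_pos: [0.5306, 0.0619, 0.0764]
tcp_rot: [0.617, 0.787, -0.001, -0.001]
contact_force: [-0.2, -0.2, 0.2]
opening: 1.0
finger_force: 0.0
```

send_rows([
  [[0, 0, 0, 0, 0, 0, -0.2], [0, 0, 0, 0, 0, 0, -0.6], [0, 0, 0, 0, 0, 0, -1], [0, 0, 0, 0, 0, 0, -1], [0, 0, 0, 0, 0, 0, -1], [0, 0, 0, 0, 0, 0, -1], [0, 0, 0, 0, 0, 0, -1], [0, 0, 0, 0, 0, 0, -1]],
], force=50)

```text
time: 4.58
eef_pos: [0.5282, 0.0611, 0.0778]
tcp_rot: [0.617, 0.787, -0.004, -0.003]
contact_force: [-12.7, -4.0, 11.5]
opening: 0.156
finger_force: 51.7
```

The plate sits about 2.5 mm nearer than I estimated. I'll relieve that offset, then lift.

send_rows([
  [[0, -0.25, -0.1, 0, 0, 0, -1], [0, 0, -0.2, 0, 0, 0, -1], [0, 0, -0.4, 0, 0, 0, -1], [0, 0, -0.4, 0, 0, 0, -1], [0, 0, -0.4, 0, 0, 0, -1], [0, 0, 0, 0, 0, 0, -1]],
])

```text
time: 5.32
eef_pos: [0.5282, 0.0611, 0.0923]
tcp_rot: [0.617, 0.787, -0.001, -0.001]
contact_force: [0.4, -2.7, -6.9]
opening: 0.158
finger_force: 49.6
```

The shelf weighs about 7 N and hangs in the grip. I'll lift to a shelf height of about 0.130.

send_rows([
  [[0, 0, -0.8, 0, 0, 0, -1], [0, 0, -1.2, 0, 0, 0, -1], [0, 0, -1.2, 0, 0, 0, -1], [0, 0, -1.2, 0, 0, 0, -1], [0, 0, -1.2, 0, 0, 0, -1], [0, 0, -1.2, 0, 0, 0, -1], [0, 0, -1.2, 0, 0, 0, -1], [0, 0, -1.2, 0, 0, 0, -1], [0, 0, -0.8, 0, 0, 0, -1], [0, 0, 0, 0, 0, 0, -1]],
])

```text
time: 6.58
eef_pos: [0.5282, 0.0611, 0.1933]
tcp_rot: [0.617, 0.787, -0.001, -0.0]
contact_force: [-3.5, -4.1, -7.4]
opening: 0.156
finger_force: 50.0
```

send_rows([
  [[0, 0, -0.8, 0, 0, 0, -1], [0, 0, -0.5, 0, 0, 0, -1], [0, 0, -0.25, 0, 0, 0, -1], [0, 0, 0, 0, 0, 0, -1], [0, 0, 0, 0, 0, 0, -1], [0, 0, 0, 0, 0, 0, -1]],
])

```text
time: 7.32
eef_pos: [0.5282, 0.0611, 0.2084]
tcp_rot: [0.617, 0.787, -0.001, -0.001]
contact_force: [-3.6, -5.2, -8.1]
opening: 0.155
finger_force: 49.9
```

```bash
python3 - <<'E'
from h import *
delta([.528,.0611,.2078],.238)
s=shot('scene','sc2.png')
b=cv2.imread('pics/sc2.png')[75:215,250:400]
cv2.imwrite('pics/c2.png',cv2.resize(b,(640,597),interpolation=cv2.INTER_CUBIC))
E
```

```text
t 7.325 pos [0.5282 0.0611 0.2084] q6 -0.316 F [-3.61 -5.25 -8.14] open 0.155 ff 49.9
tool delta cm [ 0.01 -0.02  0.06] zaxis [-1.9e-03 -5.0e-04 -1.0e+00]
yaw_y 0.2411
turn about tool z 0.0031231411881064985
```

View pics/c2.png

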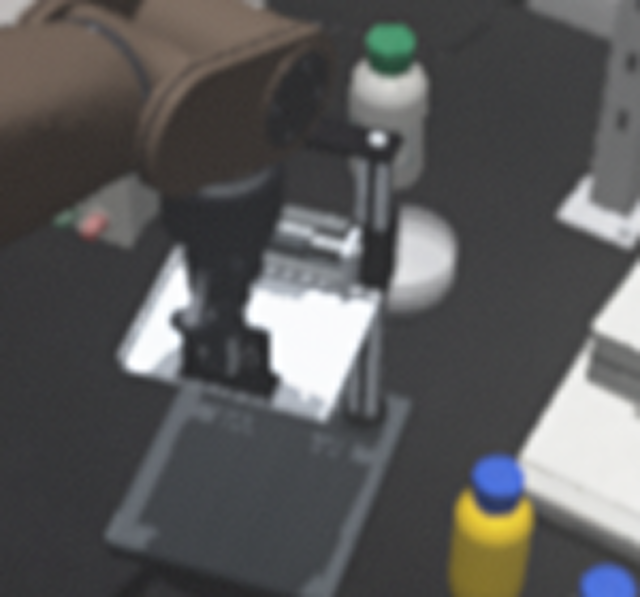

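The shelf is up, held in the fingers. I'll lower it to just above the highest possible seat, then creep down.

send_rows([
  [[0, 0, 0.3, 0, 0, 0, -1], [0, 0, 0.4, 0, 0, 0, -1], [0, 0, 0.4, 0, 0, 0, -1], [0, 0, 0.4, 0, 0, 0, -1], [0, 0, 0.4, 0, 0, 0, -1], [0, 0, 0.3, 0, 0, 0, -1], [0, 0, 0.2, 0, 0, 0, -1], [0, 0, 0.1, 0, 0, 0, -1], [0, 0, 0, 0, 0, 0, -1]],
])

```text
time: 8.5
eef_pos: [0.5283, 0.0611, 0.1832]
tcp_rot: [0.617, 0.787, -0.001, -0.001]
contact_force: [-3.9, -4.6, -8.1]
opening: 0.154
finger_force: 50.0
```

send_rows([
  [[0, 0, 0.05, 0, 0, 0, -1], [0, 0, 0.05, 0, 0, 0, -1], [0, 0, 0.05, 0, 0, 0, -1], [0, 0, 0.05, 0, 0, 0, -1], [0, 0, 0.05, 0, 0, 0, -1], [0, 0, 0.05, 0, 0, 0, -1], [0, 0, 0, 0, 0, 0, -1]],
])

```text
time: 9.38
eef_pos: [0.5283, 0.0611, 0.1803]
tcp_rot: [0.617, 0.787, -0.001, -0.001]
contact_force: [-4.2, -4.7, -6.8]
opening: 0.16
finger_force: 50.0
```

send_rows([
  [[0, 0, 0.05, 0, 0, 0, -1], [0, 0, 0.05, 0, 0, 0, -1], [0, 0, 0.05, 0, 0, 0, -1], [0, 0, 0, 0, 0, 0, -1]],
])

```text
time: 9.88
eef_pos: [0.5282, 0.0611, 0.1788]
tcp_rot: [0.617, 0.787, -0.001, -0.001]
contact_force: [-4.9, -4.5, -7.3]
opening: 0.156
finger_force: 50.0
```

send_rows([
  [[0, 0, 0, 0, 0, 0, -1]],
])

```text
time: 10.0
eef_pos: [0.5283, 0.0611, 0.1788]
tcp_rot: [0.617, 0.787, -0.001, -0.001]
contact_force: [-3.8, -4.4, -7.4]
opening: 0.151
finger_force: 50.0
```

send_rows([
  [[0, 0, 0.05, 0, 0, 0, -1], [0, 0, 0.05, 0, 0, 0, -1], [0, 0, 0.05, 0, 0, 0, -1], [0, 0, 0, 0, 0, 0, -1]],
])

```text
time: 10.5
eef_pos: [0.5282, 0.0611, 0.1773]
tcp_rot: [0.617, 0.787, -0.001, -0.001]
contact_force: [-3.8, -3.8, -7.0]
opening: 0.154
finger_force: 50.0
```

send_rows([
  [[0, 0, 0.05, 0, 0, 0, -1], [0, 0, 0.05, 0, 0, 0, -1], [0, 0, 0.05, 0, 0, 0, -1], [0, 0, 0, 0, 0, 0, -1]],
])

```text
time: 11.0
eef_pos: [0.5283, 0.0611, 0.1758]
tcp_rot: [0.617, 0.787, -0.001, -0.001]
contact_force: [-4.9, -2.8, -7.1]
opening: 0.153
finger_force: 50.0
```

send_rows([
  [[0, 0, 0.05, 0, 0, 0, -1], [0, 0, 0.05, 0, 0, 0, -1], [0, 0, 0.05, 0, 0, 0, -1], [0, 0, 0, 0, 0, 0, -1]],
])

```text
time: 11.5
eef_pos: [0.5282, 0.0611, 0.1743]
tcp_rot: [0.617, 0.787, -0.001, -0.001]
contact_force: [-4.4, -3.8, -7.9]
opening: 0.157
finger_force: 50.0
```

send_rows([
  [[0, 0, 0.05, 0, 0, 0, -1], [0, 0, 0.05, 0, 0, 0, -1], [0, 0, 0.05, 0, 0, 0, -1], [0, 0, 0.05, 0, 0, 0, -1]],
])

```text
time: 12.0
eef_pos: [0.5282, 0.0611, 0.1723]
tcp_rot: [0.617, 0.787, -0.001, -0.001]
contact_force: [-3.8, -4.1, -7.8]
opening: 0.157
finger_force: 50.0
```

send_rows([
  [[0, 0, 0.05, 0, 0, 0, -1], [0, 0, 0.05, 0, 0, 0, -1], [0, 0, 0.05, 0, 0, 0, -1], [0, 0, 0.05, 0, 0, 0, -1]],
])

```text
time: 12.5
eef_pos: [0.5282, 0.0611, 0.1704]
tcp_rot: [0.617, 0.787, -0.001, -0.001]
contact_force: [-4.5, -5.1, -7.2]
opening: 0.152
finger_force: 50.0
```

send_rows([
  [[0, 0, 0.05, 0, 0, 0, -1], [0, 0, 0.05, 0, 0, 0, -1], [0, 0, 0.05, 0, 0, 0, -1], [0, 0, 0.05, 0, 0, 0, -1]],
])

```text
time: 13.0
eef_pos: [0.5282, 0.0611, 0.1683]
tcp_rot: [0.617, 0.787, -0.001, -0.001]
contact_force: [-4.6, -4.2, -7.4]
opening: 0.154
finger_force: 50.0
```

send_rows([
  [[0, 0, 0.05, 0, 0, 0, -1], [0, 0, 0.05, 0, 0, 0, -1], [0, 0, 0.05, 0, 0, 0, -1], [0, 0, 0.05, 0, 0, 0, -1]],
])

```text
time: 13.5
eef_pos: [0.5283, 0.0611, 0.1664]
tcp_rot: [0.617, 0.787, -0.001, -0.001]
contact_force: [-4.1, -4.2, -7.4]
opening: 0.156
finger_force: 50.0
```

send_rows([
  [[0, 0, 0.05, 0, 0, 0, -1], [0, 0, 0.05, 0, 0, 0, -1], [0, 0, 0.05, 0, 0, 0, -1], [0, 0, 0.05, 0, 0, 0, -1]],
])

```text
time: 14.0
eef_pos: [0.5282, 0.0611, 0.1643]
tcp_rot: [0.617, 0.787, -0.001, -0.001]
contact_force: [-4.2, -4.2, -7.1]
opening: 0.153
finger_force: 50.0
```

send_rows([
  [[0, 0, 0.05, 0, 0, 0, -1], [0, 0, 0.05, 0, 0, 0, -1], [0, 0, 0.05, 0, 0, 0, -1], [0, 0, 0.05, 0, 0, 0, -1]],
])

```text
time: 14.5
eef_pos: [0.5282, 0.0611, 0.1624]
tcp_rot: [0.617, 0.787, -0.001, -0.001]
contact_force: [-5.1, -4.4, -6.0]
opening: 0.15
finger_force: 50.3
```

send_rows([
  [[0, 0, 0.05, 0, 0, 0, -1], [0, 0, 0.05, 0, 0, 0, -1]],
])

```text
time: 14.75
eef_pos: [0.5283, 0.0611, 0.1623]
tcp_rot: [0.617, 0.787, -0.001, -0.001]
contact_force: [-7.2, -4.9, -0.9]
opening: 0.156
finger_force: 50.8
```

The seat is found at a shelf height of about 0.0845: the descent stopped and the force went to the pawl. I'll release now.

send_rows([
  [[0, 0, 0.01, 0, 0, 0, -1], [0, 0, 0, 0, 0, 0, -0.6], [0, 0, 0, 0, 0, 0, -0.2], [0, 0, 0, 0, 0, 0, 0.4], [0, 0, 0, 0, 0, 0, 1], [0, 0, 0, 0, 0, 0, 1], [0, 0, 0, 0, 0, 0, 1], [0, 0, 0, 0, 0, 0, 1]],
])

```text
time: 15.75
eef_pos: [0.5288, 0.0613, 0.1606]
tcp_rot: [0.617, 0.787, -0.0, -0.0]
contact_force: [-0.9, 0.2, -0.9]
opening: 1.0
finger_force: 0.0
```

send_rows([
  [[0, 0, -1, 0, 0, 0, 1], [0, 0, -3, 0, 0, 0, 1], [0, 0, -4, 0, 0, 0, 1], [0, 0, -4, 0, 0, 0, 1], [0, 0, -4, 0, 0, 0, 1], [0, 0, -2, 0, 0, 0, 1], [0, 0, 0, 0, 0, 0, 1]],
])

```text
time: 16.62
eef_pos: [0.5294, 0.0612, 0.3424]
tcp_rot: [0.617, 0.787, 0.001, 0.001]
contact_force: [-0.8, 1.0, 0.1]
opening: 0.999
finger_force: 0.0
```

```bash
python3 - <<'E'
from h import *
delta([.558,-.217,.34],-1.83)
s=shot('scene','sc3.png')
b=cv2.imread('pics/sc3.png')[75:215,250:400]
cv2.imwrite('pics/c3.png',cv2.resize(b,(640,597),interpolation=cv2.INTER_CUBIC))
E
```

```text
t 16.625 pos [0.5294 0.0612 0.3424] q6 -0.316 F [-0.8   1.    0.13] open 0.999 ff 0.0
tool delta cm [-27.7   -3.86   0.26] zaxis [ 3.3e-03 -3.0e-04 -1.0e+00]
yaw_y 0.241
turn about tool z 2.0710138463985652
```

View pics/c3.png

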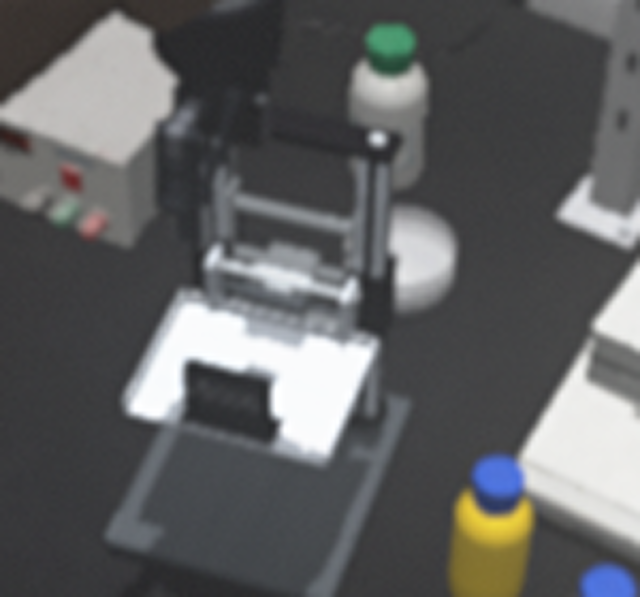

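The locked shelf stays up on its own. Next I go above the bottle.

send_rows([
  [[-3.7, -0.5, 0, 0, 0, 0, 0.7], [-4, -0.6, 0, 0, 0, 0, 0.7], [-4, -0.6, 0, 0, 0, 0, 0.7], [-4, -0.6, 0, 0, 0, 0, 0.7], [-4, -0.6, 0, 0, 0, 0, 0.7], [-4, -0.5, 0, 0, 0, 0, 0.7], [-4, -0.5, 0, 0, 0, 0, 0.7], [0, 0, 0, 0, 0, -0.178, 0.7], [0, 0, 0, 0, 0, -0.178, 0.7], [0, 0, 0, 0, 0, -0.178, 0.7]],
])

```text
time: 17.92
eef_pos: [0.5562, -0.2169, 0.3372]
tcp_rot: [0.385, 0.923, 0.0, -0.003]
contact_force: [-0.7, 0.6, -0.6]
opening: 0.851
finger_force: 0.0
```

send_rows([
  [[0, 0, 3, 0, 0, -0.178, 0.7], [0, 0, 3, 0, 0, -0.178, 0.7], [0, 0, 3, 0, 0, -0.178, 0.7], [0, 0, 3, 0, 0, 0, 0.7], [0, 0, 0, 0, 0, 0, 0.7]],
])

```text
time: 18.55
eef_pos: [0.5543, -0.2155, 0.2148]
tcp_rot: [0.131, 0.991, 0.002, -0.005]
contact_force: [-0.1, 0.0, -0.1]
opening: 0.851
finger_force: 0.0
```

```bash
python3 - <<'E'
from h import *
delta([.558,-.217,.096],1.31)
k=4.267
S=lambda x,y:(250+(x+.5)/k-.5,75+(y+.5)/k-.5)
print(onplane('scene',*S(187,364),.1945),onplane('scene',*S(270,379),.1945))
s=shot('scene','sc4.png')
b=cv2.imread('pics/sc4.png')[150:300,320:480]
cv2.imwrite('pics/c4.png',cv2.resize(b,(640,600),interpolation=cv2.INTER_CUBIC))
E
```

```text
t 18.55 pos [ 0.5543 -0.2155  0.2148] q6 -1.85 F [-0.11  0.03 -0.11] open 0.851 ff 0.0
tool delta cm [-0.53 -0.09 11.87] zaxis [-0.0095  0.0057 -0.9999]
yaw_y 1.3088
turn about tool z -0.001237075866993509
[0.51948943 0.08614693 0.1945    ] [0.53848638 0.03247664 0.1945    ]
```

View pics/c4.png

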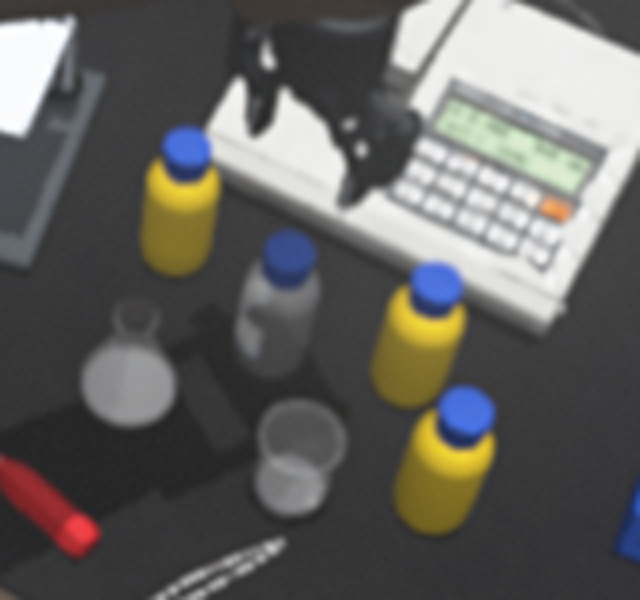

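The gripper is above the clear bottle, whose cap is at crop (290,255). I'll correct the small tilt and offset, then descend.

send_rows([
  [[-0.5, -0.1, 0, 0.003, -0.011, 0, 0.7], [0, 0, 3, 0, 0, 0, 0.7], [0, 0, 3, 0, 0, 0, 0.7], [0, 0, 3, 0, 0, 0, 0.7], [0, 0, 2, 0, 0, 0, 0.7], [0, 0, 0.8, 0, 0, 0, 0.7], [0, 0, 0, 0, 0, 0, 0.7], [0, 0, 0, 0, 0, 0, 0.7]],
])

```text
time: 19.6
eef_pos: [0.5637, -0.2205, 0.1042]
tcp_rot: [0.131, 0.991, -0.003, 0.006]
contact_force: [-0.6, 0.2, 0.3]
opening: 0.851
finger_force: 0.0
```

```bash
python3 - <<'E'
from h import *
delta([.558,-.217,.097],1.31)
E
```

```text
t 19.6 pos [ 0.5637 -0.2205  0.1042] q6 -1.849 F [-0.6   0.23  0.32] open 0.851 ff 0.0
tool delta cm [0.65 0.2  0.71] zaxis [ 0.0121 -0.0071 -0.9999]
yaw_y 1.3089
turn about tool z -0.0010721028482434392
```

send_rows([
  [[0.65, 0.2, 0, -0.003, 0.012, 0, 0.7], [0, 0, 0.3, 0, 0, 0, 0.7], [0, 0, 0.4, 0, 0, 0, 0.7], [0, 0, 0, 0, 0, 0, 0.7], [0, 0, 0, 0, 0, 0, 0.7]],
])

```text
time: 20.23
eef_pos: [0.557, -0.2164, 0.0955]
tcp_rot: [0.131, 0.991, 0.0, -0.001]
contact_force: [1.2, -1.1, 0.8]
opening: 0.852
finger_force: 0.0
```

```bash
python3 - <<'E'
from h import *
delta([.558,-.217,.097],1.31)
E
```

```text
t 20.225 pos [ 0.557  -0.2164  0.0955] q6 -1.849 F [ 1.17 -1.1   0.82] open 0.852 ff 0.0
tool delta cm [-0.11 -0.03 -0.15] zaxis [-1.2e-03  4.0e-04 -1.0e+00]
yaw_y 1.309
turn about tool z -0.0010027320245473703
```

Close on the cap.

send_rows([
  [[0, 0, 0, 0, 0, 0, 0.2], [0, 0, 0, 0, 0, 0, -0.2], [0, 0, 0, 0, 0, 0, -1], [0, 0, 0, 0, 0, 0, -1], [0, 0, 0, 0, 0, 0, -1], [0, 0, 0, 0, 0, 0, -1], [0, 0, 0, 0, 0, 0, -1]],
], force=40)

```text
time: 21.1
eef_pos: [0.5573, -0.2167, 0.0961]
tcp_rot: [0.13, 0.991, -0.0, -0.0]
contact_force: [-0.4, -2.1, 3.8]
opening: 0.432
finger_force: 37.5
```

send_rows([
  [[0, 0, -0.3, 0, 0, 0, -1], [0, 0, -1, 0, 0, 0, -1], [0, 0, -2, 0, 0, 0, -1], [0, 0, -2, 0, 0, 0, -1], [0, 0, -1, 0, 0, 0, -1], [0, 0, 0, 0, 0, 0, -1], [0, 0, 0, 0, 0, 0, -1]],
])

```text
time: 21.98
eef_pos: [0.5567, -0.2161, 0.158]
tcp_rot: [0.131, 0.991, 0.0, -0.001]
contact_force: [-0.3, 0.0, -2.3]
opening: 0.437
finger_force: 36.3
```

The bottle is held (about 2.3 N). I'll raise it and carry it high.

send_rows([
  [[0, 0, -2, 0, 0, 0, -1], [0, 0, -3, 0, 0, 0, -1], [0, 0, -3, 0, 0, 0, -1], [0, 0, -3, 0, 0, 0, -1], [0, 0, -3, 0, 0, 0, -1], [0, 0, -2.5, 0, 0, 0, -1], [0, 0, -1.5, 0, 0, -0.1, -1], [0, 0, 0, 0, 0, -0.14, -1], [0, 0, 0, 0, 0, -0.14, -1], [0, 0, 0, 0, 0, -0.12, -1]],
])

```text
time: 23.22
eef_pos: [0.5572, -0.2164, 0.3397]
tcp_rot: [-0.121, 0.993, -0.0, -0.0]
contact_force: [0.4, -0.5, -1.8]
opening: 0.439
finger_force: 36.4
```

```bash
python3 - <<'E'
from h import *
delta([.5808,.0739,.335],1.809)
E
```

```text
t 23.225 pos [ 0.5572 -0.2164  0.3397] q6 -2.353 F [ 0.44 -0.54 -1.79] open 0.439 ff 36.4
tool delta cm [-9.26 27.62  0.47] zaxis [-5.e-04 -1.e-04 -1.e+00]
yaw_y 1.813
turn about tool z 0.004047490698871448
```

send_rows([
  [[-0.5, 1.6, 0, 0, 0, 0, -1], [-0.9, 2.7, 0, 0, 0, 0, -1], [-1, 3.1, 0, 0, 0, 0, -1], [-1.1, 3.1, 0, 0, 0, 0, -1], [-1.1, 3.2, 0, 0, 0, 0, -1], [-1.1, 3.2, 0, 0, 0, 0, -1], [-1.1, 3.2, 0, 0, 0, 0, -1], [-1, 3.1, 0, 0, 0, 0, -1], [-0.9, 2.7, 0, 0, 0, 0, -1], [-0.56, 1.7, 0, 0, 0, 0, -1]],
])

```text
time: 24.48
eef_pos: [0.5817, 0.0758, 0.3392]
tcp_rot: [-0.119, 0.993, 0.0, -0.0]
contact_force: [-0.6, -0.0, -2.5]
opening: 0.439
finger_force: 36.4
```

send_rows([
  [[0, 0, 0, 0, 0, 0, -1], [0, 0, 2, 0, 0, 0, -1], [0, 0, 2, 0, 0, 0, -1], [0, 0, 1, 0, 0, 0, -1], [0, 0, 0, 0, 0, 0, -1], [0, 0, 0, 0, 0, 0, -1]],
])

```text
time: 25.22
eef_pos: [0.5825, 0.0734, 0.2893]
tcp_rot: [-0.119, 0.993, 0.0, 0.0]
contact_force: [-1.1, -0.2, -2.5]
opening: 0.438
finger_force: 36.4
```

```bash
python3 - <<'E'
from h import *
delta([.5808,.0739,.2325],1.809)
s=shot('scene','sc5.png'); b=cv2.imread('pics/sc5.png')[55:205,250:400]
c=shot('top','top5.png');a=cv2.imread('pics/top5.png')[120:245,220:345]
cv2.imwrite('pics/c5.png',np.hstack([cv2.resize(i,(400,400),interpolation=cv2.INTER_CUBIC) for i in(b,a)]))
E
```

```text
t 25.225 pos [0.5825 0.0734 0.2893] q6 -1.856 F [-1.08 -0.16 -2.47] open 0.438 ff 36.4
tool delta cm [0.15 0.09 5.68] zaxis [ 0.e+00  2.e-04 -1.e+00]
yaw_y 1.8086
turn about tool z -0.0003974123399670404
```

View pics/c5.png

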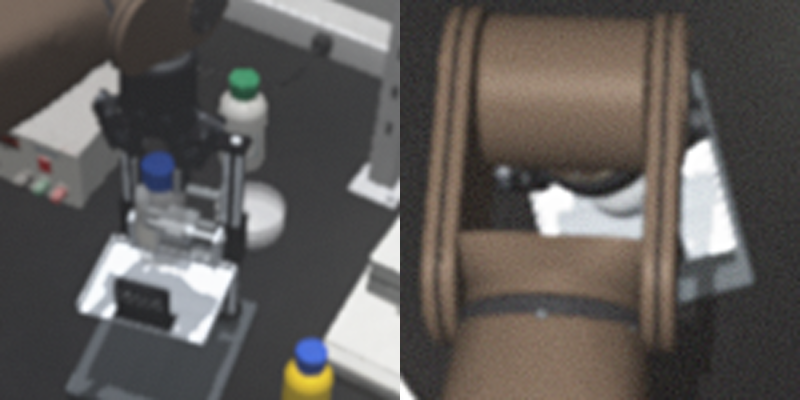

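The bottle hangs upright above the tray, and the arm clears the uprights. I'll lower it, creeping at the end.

send_rows([
  [[0.1, 0.05, 1, 0, 0, 0, -1], [0, 0, 1.2, 0, 0, 0, -1], [0, 0, 1.2, 0, 0, 0, -1], [0, 0, 0.8, 0, 0, 0, -1], [0, 0, 0.5, 0, 0, 0, -1], [0, 0, 0.3, 0, 0, 0, -1], [0, 0, 0, 0, 0, 0, -1]],
])

```text
time: 26.2
eef_pos: [0.581, 0.0739, 0.2387]
tcp_rot: [-0.119, 0.993, 0.0, -0.0]
contact_force: [-0.9, 0.5, -2.3]
opening: 0.433
finger_force: 36.4
```

send_rows([
  [[0, 0, 0.1, 0, 0, 0, -1], [0, 0, 0.1, 0, 0, 0, -1], [0, 0, 0.1, 0, 0, 0, -1], [0, 0, 0.05, 0, 0, 0, -1], [0, 0, 0, 0, 0, 0, -1], [0, 0, 0, 0, 0, 0, -1]],
])

```text
time: 26.95
eef_pos: [0.581, 0.0739, 0.2352]
tcp_rot: [-0.119, 0.993, 0.0, -0.0]
contact_force: [-0.2, 0.1, -1.8]
opening: 0.444
finger_force: 36.4
```

send_rows([
  [[0, 0, 0.05, 0, 0, 0, -1], [0, 0, 0.05, 0, 0, 0, -1], [0, 0, 0.05, 0, 0, 0, -1], [0, 0, 0.05, 0, 0, 0, -1], [0, 0, 0, 0, 0, 0, -1]],
])

```text
time: 27.58
eef_pos: [0.5809, 0.0739, 0.2332]
tcp_rot: [-0.119, 0.993, 0.0, -0.001]
contact_force: [0.1, 0.6, -2.7]
opening: 0.437
finger_force: 36.4
```

send_rows([
  [[0, 0, 0.05, 0, 0, 0, -1], [0, 0, 0.05, 0, 0, 0, -1], [0, 0, 0, 0, 0, 0, -1]],
])

```text
time: 27.95
eef_pos: [0.5811, 0.0739, 0.2325]
tcp_rot: [-0.119, 0.993, 0.0, -0.0]
contact_force: [-0.4, -0.8, -1.2]
opening: 0.436
finger_force: 36.8
```

send_rows([
  [[0, 0, 0.03, 0, 0, 0, -1], [0, 0, 0, 0, 0, 0, -1]],
])

```text
time: 28.2
eef_pos: [0.5812, 0.0738, 0.2325]
tcp_rot: [-0.119, 0.993, 0.0, -0.0]
contact_force: [-1.2, 0.1, 0.1]
opening: 0.438
finger_force: 37.3
```

It has landed. I'll open gently and retreat straight up.

send_rows([
  [[0, 0, 0, 0, 0, 0, 0.0], [0, 0, 0, 0, 0, 0, 0.2], [0, 0, 0, 0, 0, 0, 0.5], [0, 0, 0, 0, 0, 0, 0.7], [0, 0, 0, 0, 0, 0, 0.7], [0, 0, 0, 0, 0, 0, 0.7]],
])

```text
time: 28.95
eef_pos: [0.5809, 0.0739, 0.2319]
tcp_rot: [-0.119, 0.993, 0.0, -0.0]
contact_force: [0.4, 0.1, 0.6]
opening: 0.852
finger_force: 0.0
```

send_rows([
  [[0, 0, -0.5, 0, 0, 0, 0.7], [0, 0, -1.5, 0, 0, 0, 0.7], [0, 0, -3, 0, 0, 0, 0.7], [0, 0, -3, 0, 0, 0, 0.7], [0, 0, -3, 0, 0, 0, 0.7], [0, 0, -3, 0, 0, 0, 0.7], [0, 0, 0, 0, 0, 0, 0.7], [0, 0, 0, 0, 0, 0, 0.7]],
])

```text
time: 29.95
eef_pos: [0.5808, 0.0739, 0.3711]
tcp_rot: [-0.119, 0.993, 0.0, -0.001]
contact_force: [-0.2, 0.1, -0.0]
opening: 0.85
finger_force: 0.0
```

```bash
python3 - <<'E'
from h import *
delta([.5808,.0739,.2325],1.809)
s=shot('scene','sc6.png'); b=cv2.imread('pics/sc6.png')[70:270,250:450]
cv2.imwrite('pics/c6.png',cv2.resize(b,(600,600),interpolation=cv2.INTER_CUBIC))
print((proj('scene',[.5808,.0739,.1365+.127])-[250,70])*3)
E
```

```text
t 29.95 pos [0.5808 0.0739 0.3711] q6 -1.856 F [-0.22  0.11 -0.04] open 0.85 ff 0.0
tool delta cm [-3.000e-02 -1.000e-02  1.386e+01] zaxis [-1.9e-03  3.0e-04 -1.0e+00]
yaw_y 1.809
turn about tool z -3.211044622553061e-05
[175.98034541 184.23764826]
```

View pics/c6.png

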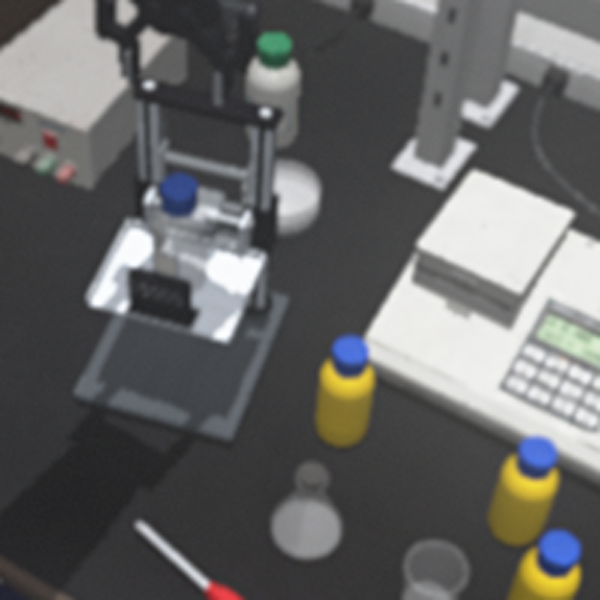

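The bottle stands upright on the locked shelf with its cap top at about crop (179,185), against a predicted (176,184). The gripper is clear and the bystanders are in place.

```bash
python3 -c "
from plant import ctrl
print(ctrl.sign_off())"
```

```text
the job is handed in; nothing more can be done
None
```

I locked the shelf on the second rung (it seated at about 0.0845 m), stood the bottle upright in the middle of the tray, left the other things where they were, and handed the job in at about 30 s; no verdict came back.

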